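# Slacken the last swing bolt of a pressure filter vessel and fold it out of its lug

## Robot

A 6-joint arm with a two-finger parallel gripper is mounted at the origin on the work surface. World frame = base frame: x ahead of the robot, y to its left, z up, the work surface at z = 0. Lengths are in m, angles in rad, forces in N, time in s.
With the tool pointing down it reaches from about 0.35 to 0.975 m from the base axis. Payload 4.9 kg.
Tool frame: the origin (TCP) lies at the very end of the fingers, on their centre line; the grasp point (between the pads) lies 19 mm behind it; x points along the fingers, y is the direction in which the jaws open and shut, and the axes are right-handed (so a half turn about x gives the same grasp; the last joint's range is limited). The gripper opens to 85 mm and grips with 20 to 120 N. Pads are 22 mm wide; open, the fingers measure 114 mm over their backs; the gripper's body (76 mm by 85 mm) begins 54 mm behind the grasp point. The pads swing forward as they close: fully open they stand 13 mm farther back than shut.
Start: joints at [1.152, 0.053, 1.613, -0, 1.476, -0.119], TCP at [0.185, 0.597, 0.231] pointing down, gripper open.
Joint ranges: [-3.01, 3.01], [-1.01, 2.22], [0.06, 2.58], [-1.02, 4.17], [0.09, 2.62], [-3.14, 3.14]. Speed limits (rad/s): [2.57, 2.57, 3.14, 3.14, 3.14, 3.14].

## Interface

Orientations are given as a unit quaternion [w, x, y, z].
In Python, from plant import manip gives the robot as it stands.
- The arm moves only by the tool play_rows, never from a script. Its argument "plan" is a list of rows, each a list of 5 numbers: the shift along the tool's x, y, z in mm, then the turn about the tool's x in rad, then the closure, from -1 (fully open) to 1 (shut). A call has 1 to 8 rows; each row is the pose to reach, as a shift and turn from the pose commanded when the call began, along the tool's axes at that moment; what a row does not reach only later rows make up. A row lasts 1/8 s, in which the tool goes at most 62.5 mm and 10.7 degrees, less where a joint would pass 70% of its speed; a pose out of reach is approached as far as the arm can. A call with a gripper value outside its range is refused whole. The fingers move at their own pace and stop on an object; the grip force is fixed at half the most. Time passes only in rows, so rows that repeat a pose let the fingers close. It gives the time, the measured TCP pose, the force and the opening at its end, in the units of the state.
- manip.state(): the state, without advancing time (a new reading comes with each control period).
- manip.grab_frame(name): name is "side" or "top"; returns a dict with "img" (384x512x3 uint8, red, green, blue), "range_z" (384x512 float32, m along the optical axis (not along the pixel's ray), 0 where there is no reading), "fx", "fy", "cx", "cy" (pixels), "origin" and "rotation" of the camera in the world. Camera axes: x right, y up, looking along -z (the intrinsics and any distortion apply to the point x, -y, -z); pixel columns grow to the right and rows downward; lengths in m; the calibration is good to about 2 mm. A picture is of the moment at which its call begins.
- manip.job_done(): hands the job in, once; it reports no verdict.
The state is a dict: "time": time; "joint_pos": joint angles; "joint_vel": joint speeds; "joint_efforts": joint torques, N m; "tool_pos": TCP position; "tool_rot": TCP orientation; "contact_force": force on the tool from outside, world axes, zero at the start; "ft_torque": the same for the moment, N m; "gripper_width": opening from 0.0 (shut) to 1.0 (fully open).
Only numpy, scipy, OpenCV 4.12 (cv2) and the standard library are available. Lean on these libraries where they do the work, as an engineer would, in place of code of your own. Each camera call takes 0.05 s, during which the arm holds its last target. There are 200 camera calls.

## Task

On the steel filter vessel one swing bolt is still upright in its slotted lug. Unscrew its wing nut (counter-clockwise seen from above) a little at a time, about a sixth of a turn, trying the bolt with a gentle outward tug each time and never forcing it while the nut still catches on the lug's lip; stop unscrewing as soon as it comes free, so that the nut keeps its thread. Then swing the bolt out and down, without letting it fly, until it lies nearly level, and let go, leaving everything else on the bench where it is.

Things in the scene. Friction and masses are not known exactly. Their poses are not given: they have to be found in the camera images.
- vessel: Fixed round steel vessel, 172 mm wide; origin under its centre, z up. Its +x axis points to the swing bolt that is still upright; two others, 120 degrees either way round, hang folded out to 195 mm from the axis. The flat lid's top is 110 mm up; a black knob 32 mm wide in its middle reaches 134 mm, a small gauge at local x = -52 mm reaches 140 mm.
- lug_seat (a point): Bolt axis at the seat of the lid's slotted lug (35 mm wide; slot 9 mm, open to vessel +x), 112 mm up, 102 mm from the vessel's axis; axes as the vessel's. On the lug's outer edge, 7 to 9 mm from this point, a lip stands up on both sides of the slot. Its height above the seat, 2 to 9 mm, differs each time and is not measured: it must be felt.
- eyebolt (a joint): The upright swing bolt's hinge angle: 0 upright in the slot, growing as it swings outward (to the vessel's +x) and down, stop at 1.72 rad. The stiff hinge (about 0.16 N m) holds it wherever it is left.
- eyebolt_hinge (a point): Hinge pin's centre at the bolt's foot: 102 mm from the vessel's axis along its +x, 45 mm up. Site axes turn with the bolt: z along the bolt to its end, y along the pin (a positive turn about y swings the bolt out). The bolt is 8 mm thick and ends 98 mm from the pin.
- wing_nut: Steel wing nut on the bolt. Origin: bolt axis at the foot's under-face (67 mm from the pin when seated; starts up to 0.7 mm slack), z along the bolt to its end, x along the wings. Foot 16 mm wide, 6 mm high; hub 19 mm wide, 5 to 11 mm above the origin. Turning it counter-clockwise from above lifts it 9 mm a turn (1.43 mm a radian) and takes about 0.12 N m. Over 15 N of foot on either half of the lip is forcing.
- wing_tops (a point): Bolt axis at the top of the two wings, 36 mm above the nut's origin. Wings: upright, 8 mm thick, 45 mm over their tips, from 9 to 36 mm above the origin, bolt end between them. The foot catches behind the lip (about 1 mm play) until it is raised up to 0.5 mm more than the lip's height; more than 2.5 mm above the lip with the bolt still in the slot is unscrewed too far.
- well_plate: Bystander: clear multi-well plate 128 x 86 x 16 mm, origin under its centre.
- media_bottle: Bystander: amber bottle, 64 mm wide, 130 mm high, standing beside the vessel; origin under its centre.
- petri_dish: Bystander: clear dish 90 mm wide, 15 mm high, beside the vessel; origin under its centre.
- tip_box: Bystander: blue box with clear lid 120 x 85 x 65 mm; origin under its centre.
- spatula: Bystander: steel lab spatula, a 180 mm long, 6 mm thick rod with a flat 16 mm wide blade at each end, lying; origin under its middle.
- beaker: Bystander: glass beaker 70 mm wide, 90 mm high; origin under its centre.
- spare_gasket: Bystander: black ring 100 mm wide, 6 mm high, lying on the bench below where the bolt swings out; origin under its centre.

How it is judged:
On the way, in this order (a step that is already met when the one before it is completed fails the run):
1. the wing nut is loosened (raised over 1.5 mm from its seat) with the bolt still upright in the slot (z of wing_nut in the frame of eyebolt_hinge above 0.0685 m and value of joint eyebolt below 0.06 rad), for 0.1 s.
2. the bolt is swung out of the lug, past 1.2 rad (value of joint eyebolt above 1.2 rad), for 0.2 s.
At the end, for the whole second after the job is handed in: The bolt rests folded out at more than 1.2 rad (about 70 degrees) from upright, its wing nut still slackened by more than 1.5 mm, at rest, and nothing else has been disturbed (value of joint eyebolt above 1.2 rad and z of wing_nut in the frame of eyebolt_hinge above 0.0685 m and velocity of joint eyebolt between -0.1 and 0.1 rad/s); the robot touches nothing.
It fails at once if the nut's foot is forced against the lug's lip with more than 15 N on either half (contact force between nut_rise_c1 and lug_lip_c0 above 15 N or contact force between nut_rise_c1 and lug_lip_c1 above 15 N).
It fails at once if the nut is unscrewed too far: its foot more than 2.5 mm above the lip with the bolt still in the slot (z of lug_lip_c0 in the frame of wing_nut below -0.0125 m and value of joint eyebolt below 0.05 rad).
It fails at once if the bolt is flung out (faster than 4 rad/s) (velocity of joint eyebolt above 4 rad/s).
It fails at once if a bystander is pushed more than 30 mm (distance of any of well_plate, media_bottle, petri_dish, tip_box, spatula, beaker, spare_gasket from where it was at the start of the episode above 0.03 m).
It also fails if it takes over 72 s, if anything falls off the work surface, if the arm or the gripper's body presses on something with over 40 N, if the wrist force passes 120 N, or if a joint passes its speed limit or range.

## Working session

There is one attempt and no reset: what is moved stays moved. The work goes in short steps, Python scripts to look and compute and a tool call to move; the robot and the scene stay as the last step left them, time stands still between calls to the robot, and variables do not carry over. Pictures are saved under pics/ and viewed, about 8 in all and at most 12, crops included, and the job is handed in when it is done.

Besides the shell and the picture viewer there is one more tool, called after ">>>" in YAML: its name, and indented under it one key for each argument. play_rows: Moves the arm, as the interface text tells. Its arguments: {"type":"object","properties":{"plan":{"type":"array"}},"required":["plan"]}

```bash
ls; mkdir -p pics
python3 - <<'E'
from plant import manip
import cv2,numpy as np,pickle
for n in("side","top"):
    f=manip.grab_frame(n); pickle.dump(f,open(n+".pkl","wb"))
    print(n,f["origin"],f["rotation"],f["fx"],f["fy"],f["cx"],f["cy"],f.keys())
    cv2.imwrite(f"pics/{n}0.png",cv2.resize(f["img"][...,::-1],None,fx=1.5,fy=1.5))
print(manip.state())
E
```

```text
pics
side [-0.08150405 -1.12286559  0.95361162] [ 0.8552928   0.45678144 -0.12313142 -0.21133764] 437.25731682698654 437.25731682698654 250.4407095536072 196.9488139722186 dict_keys(['img', 'range_z', 'fx', 'fy', 'cx', 'cy', 'origin', 'rotation'])
top [ 0.15922827 -0.02505371  1.71748254] [ 0.71644825  0.08220909 -0.07382465 -0.68883488] 442.52559714642274 442.52559714642274 259.82026990441574 189.61179022892506 dict_keys(['img', 'range_z', 'fx', 'fy', 'cx', 'cy', 'origin', 'rotation'])
{'time': 0.1, 'joint_pos': array([ 1.15198674e+00,  5.33115906e-02,  1.61417446e+00, -5.53160623e-06,
        1.47601828e+00, -1.19003668e-01]), 'joint_vel': array([-0.00028167, -0.0029542 , -0.00045901, -0.00170738,  0.0005907 ,
       -0.00040468]), 'joint_efforts': array([ 1.66002678e-06, -3.94908178e+01, -3.71361601e+01, -1.57443424e-04,
        3.97659969e-03, -1.75434639e-05]), 'tool_pos': array([0.18435141, 0.59658972, 0.23016249]), 'tool_rot': array([ 0.698999  ,  0.10494853,  0.69935438, -0.10625275]), 'contact_force': array([0.44070376, 0.11732023, 0.10818308]), 'ft_torque': array([-0.02448155,  0.01408171,  0.06186395]), 'gripper_width': 1.0013674719698709}
```

View pics/top0.png

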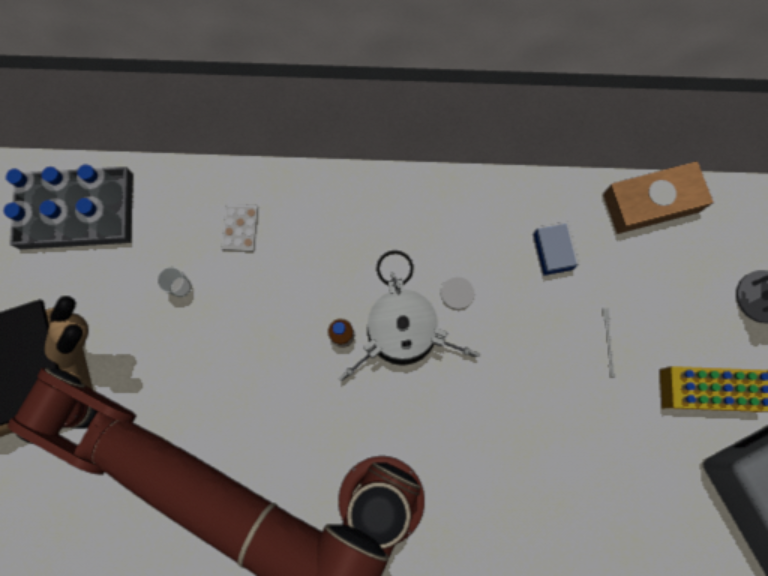

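View pics/side0.png

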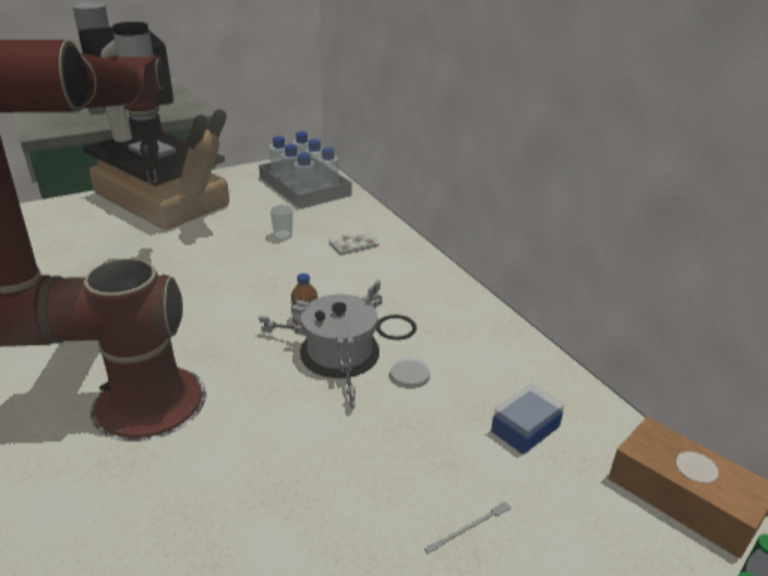

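The top view shows the upright bolt at about (396,283) and the vessel centre at about (402,323), both in 1.5x pixels. The ring lies beyond the bolt, the bottle is to the left and the dish to the right. Next I'll measure with the depth data and view a crop.

```bash
cat > h.py <<'E'
import numpy as np,cv2
from scipy.spatial.transform import Rotation as R
def rot(q): return R.from_quat(np.asarray(q),scalar_first=True).as_matrix()
def cloud(f):
    v,u=np.mgrid[:384,:512]; z=f["range_z"]
    p=np.stack([(u-f["cx"])/f["fx"]*z,-(v-f["cy"])/f["fy"]*z,-z],-1)
    w=p@rot(f["rotation"]).T+f["origin"]; w[z==0]=np.nan; return w
def proj(f,P):
    p=(np.atleast_2d(P)-f["origin"])@rot(f["rotation"]); 
    return np.c_[f["cx"]+f["fx"]*p[:,0]/-p[:,2],f["cy"]-f["fy"]*p[:,1]/-p[:,2]]
def crop(f,u0,v0,w,h,s,name):
    c=f["img"][v0:v0+h,u0:u0+w,::-1]; cv2.imwrite(name,cv2.resize(c,None,fx=s,fy=s,interpolation=cv2.INTER_CUBIC))
E
python3 - <<'E'
from h import *
import pickle
for n in("top","side"):
    f=pickle.load(open(n+".pkl","rb")); w=cloud(f)
    c0=np.nanmedian(w[210:222,262:275].reshape(-1,3),0) if n=="top" else np.nanmedian(w[208:216,220:235].reshape(-1,3),0)
    print(n,c0)
    d=np.hypot(w[...,0]-c0[0],w[...,1]-c0[1])
    m=(d<.15)
    b=m&(abs(w[...,2])<.02);print("bench z",np.nanmedian(w[...,2][b]))
    m2=m&(w[...,2]>.1)&(w[...,2]<.118)
    P=w[m2][:,:2]; print("lid",P.shape,P.min(0),P.max(0),cv2.minEnclosingCircle(P.astype(np.float32)))
    m3=m&(w[...,2]>.122)
    for p,(v,u) in zip(w[m3],np.argwhere(m3)): print((u,v),p.round(4))
f=pickle.load(open("top.pkl","rb")); crop(f,222,160,100,100,6,"pics/c1.png")
f=pickle.load(open("side.pkl","rb")); crop(f,165,180,120,95,6,"pics/c2.png")
E
```

```text
top [ 0.42167091 -0.03246965  0.11498367]
bench z 0.0011059518312330763
lid (1704, 2) [ 0.34057285 -0.13917107] [0.53684654 0.11496121] ((0.40996116399765015, -0.01201866939663887), 0.12753638625144958)
(np.int64(260), np.int64(181)) [0.5439 0.0015 0.1479]
(np.int64(261), np.int64(181)) [ 0.5439 -0.0022  0.1484]
(np.int64(260), np.int64(182)) [0.5392 0.0013 0.1518]
(np.int64(261), np.int64(182)) [ 0.5395 -0.0024  0.151 ]
(np.int64(260), np.int64(183)) [0.5365 0.0012 0.1473]
(np.int64(261), np.int64(183)) [ 0.538  -0.0024  0.1416]
(np.int64(262), np.int64(183)) [ 0.5359 -0.0062  0.151 ]
(np.int64(260), np.int64(184)) [0.5377 0.0014 0.1267]
(np.int64(261), np.int64(184)) [ 0.5319 -0.0027  0.1514]
(np.int64(262), np.int64(184)) [ 0.534  -0.0062  0.1432]
(np.int64(261), np.int64(185)) [ 0.5294 -0.0027  0.1464]
(np.int64(262), np.int64(185)) [ 0.5293 -0.0064  0.1471]
(np.int64(267), np.int64(185)) [ 0.5358 -0.0246  0.1226]
(np.int64(262), np.int64(186)) [ 0.5258 -0.0065  0.146 ]
(np.int64(263), np.int64(186)) [ 0.5268 -0.0101  0.1425]
(np.int64(264), np.int64(186)) [ 0.5268 -0.0138  0.143
[... 15937 characters left out ...]
-0.0569  0.1333]
(np.int64(211), np.int64(211)) [ 0.3677 -0.0488  0.1288]
(np.int64(212), np.int64(211)) [ 0.3713 -0.0485  0.1274]
(np.int64(213), np.int64(211)) [ 0.3727 -0.0536  0.1302]
(np.int64(214), np.int64(211)) [ 0.3746 -0.0575  0.1321]
(np.int64(216), np.int64(211)) [ 0.3818 -0.0569  0.1294]
(np.int64(212), np.int64(212)) [ 0.3702 -0.0509  0.1253]
(np.int64(213), np.int64(212)) [ 0.3718 -0.0554  0.1277]
(np.int64(214), np.int64(212)) [ 0.3731 -0.0607  0.1307]
(np.int64(215), np.int64(212)) [ 0.3774 -0.0588  0.128 ]
(np.int64(216), np.int64(212)) [ 0.3831 -0.0537  0.1229]
(np.int64(213), np.int64(213)) [ 0.3713 -0.0564  0.1245]
(np.int64(214), np.int64(213)) [ 0.3737 -0.0589  0.1253]
```

View pics/c1.png

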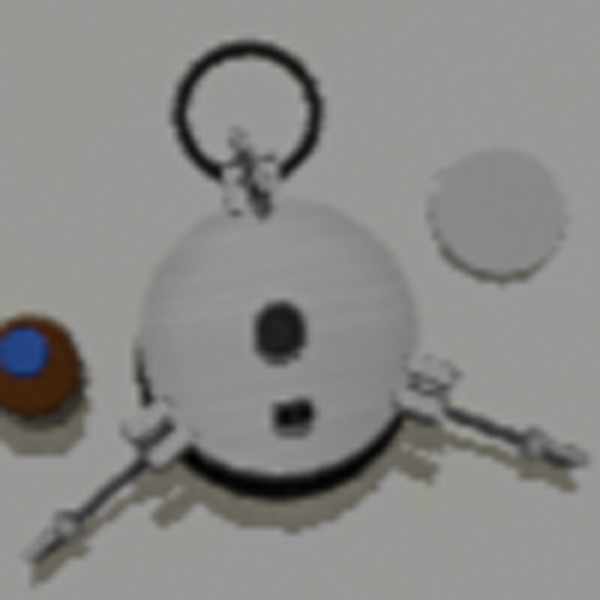

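View pics/c2.png

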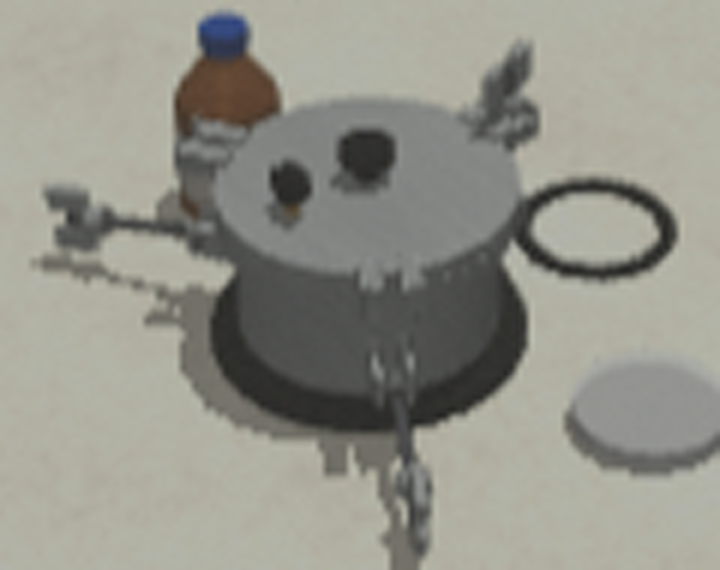

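The crops show the wing nut at about (250,172) in c1, with its wings running nearly radially from (237,133) to (262,215). Knob, gauge and lug agree on the vessel's +x direction. Next I refine both poses.

Run:
```python
from h import *
import pickle
def ray(f,uv,z):
    uv=np.atleast_2d(uv); d=np.c_[(uv[:,0]-f["cx"])/f["fx"],-(uv[:,1]-f["cy"])/f["fy"],-np.ones(len(uv))]@rot(f["rotation"]).T
    return f["origin"]+d*((z-f["origin"][2])/d[:,2])[:,None]
for n in("top","side"):
    f=pickle.load(open(n+".pkl","rb")); w=cloud(f)
    d=np.hypot(w[...,0]-.425,w[...,1]+.03); z=w[...,2]
    lid=(d<.1)&(z>.1)&(z<.12)
    lid=cv2.morphologyEx(lid.astype(np.uint8),cv2.MORPH_CLOSE,np.ones((7,7)));lid=cv2.morphologyEx(lid,cv2.MORPH_OPEN,np.ones((9,9)))
    c=max(cv2.findContours(lid,0,1)[0],key=len)[:,0,:].astype(float)
    P=ray(f,c,.11)[:,:2]
    from scipy.optimize import least_squares
    r=least_squares(lambda q:np.hypot(*(P-q[:2]).T)-q[2],[.425,-.03,.086],loss='soft_l1',f_scale=.002)
    print(n,"lid",r.x.round(4))
    for nm,cc,h,lo,rad in(("knob",(.425,-.03),.134,.124,.022),("gauge",(.374,-.044),.138,.124,.02)):
        m=(np.hypot(w[...,0]-cc[0],w[...,1]-cc[1])<rad)&(z>lo)
        print(nm,ray(f,np.argwhere(m)[:,::-1].astype(float),h).mean(0).round(4))
    m=(np.hypot(w[...,0]-.525,w[...,1]+.0105)<.04)&(z>(.138 if n=="top" else .138))
    Q=ray(f,np.argwhere(m)[:,::-1].astype(float),.145)[:,:2]
    rr=cv2.minAreaRect((Q*1000).astype(np.float32)); e=np.linalg.svd(Q-Q.mean(0))[2][0]
    print("wing",Q.mean(0).round(4),rr,np.degrees(np.arctan(e[1]/e[0])))
    print("rawmean",w[m].mean(0).round(4))
```

```text
top lid [ 0.4245 -0.0312  0.0854]
knob [ 0.4248 -0.0316  0.134 ]
gauge [ 0.3739 -0.0424  0.138 ]
wing [ 0.5249 -0.0098] ((525.1875, -9.714584350585938), (44.78107452392578, 8.188172340393066), 32.481327056884766) 30.42966870865444
rawmean [ 0.5245 -0.0098  0.1466]
side lid [ 0.4246 -0.0415  0.0879]
knob [ 0.4233 -0.0412  0.134 ]
gauge [ 0.372 -0.056  0.138]
wing [ 0.5247 -0.0175] ((524.1708984375, -17.162227630615234), (59.702266693115234, 13.843289375305176), 29.854934692382812) 35.36904100419259
rawmean [ 0.5249 -0.0172  0.1448]
```

```bash
cat > go.py <<'E'
# usage: go.py x y z wingdeg : shift along tool axes (mm) and turn for jaw axis perpendicular to wings
import sys
from h import *
from plant import manip
s=manip.state(); M=rot(s["tool_rot"]); p=s["tool_pos"]
print("t",s["time"],"q",s["joint_pos"].round(3),"p",p.round(4),"w",round(s["gripper_width"],3))
print("M cols",M.round(3).tolist(),"F",s["contact_force"].round(2),"T",s["ft_torque"].round(3))
yaw=np.degrees(np.arctan2(M[1,1],M[0,1])); print("jaw yaw",yaw.round(2))
if len(sys.argv)>1:
    x,y,z,wd=map(float,sys.argv[1:]); d=np.array([x,y,z])-p
    print("shift mm",(M.T@d*1000).round(1))
    for k in(90,-90): 
        dy=(wd+k-yaw+180)%360-180; print("yaw change",dy.round(1),"-> turn about tool x",(-np.radians(dy)).round(3))
E
python3 go.py .5247 -.0108 .2 31.5
```

```text
t 0.1 q [ 1.152  0.053  1.614 -0.     1.476 -0.119] p [0.1844 0.5966 0.2302] w 1.001
M cols [[-0.001, 0.295, 0.955], [-0.002, 0.955, -0.295], [-1.0, -0.002, -0.0]] F [0.44 0.12 0.11] T [-0.024  0.014  0.062]
jaw yaw 72.82
shift mm [  31.  -479.7  504.6]
yaw change 48.7 -> turn about tool x -0.85
yaw change -131.3 -> turn about tool x 2.292
```

>>> play_rows:
  plan:
    - [0,-480,505,2.29,-1]
    - [0,-480,505,2.29,-1]
    - [0,-480,505,2.29,-1]
    - [0,-480,505,2.29,-1]
    - [0,-480,505,2.29,-1]
    - [0,-480,505,2.29,-1]
    - [0,-480,505,2.29,-1]
    - [0,-480,505,2.29,-1]

```text
time: 1.1
tool_pos: [0.4295, 0.1591, 0.2311]
tool_rot: [0.438, 0.555, 0.438, -0.555]
contact_force: [0.7, 0.3, 0.7]
gripper_width: 1.0
```

```bash
python3 go.py .5247 -.0108 .2 31.5
```

```text
t 1.1 q [ 0.192 -0.366  1.986  0.     1.521  0.427] p [0.4295 0.1591 0.2311] w 1.0
M cols [[0.0, 0.972, -0.233], [0.0, -0.233, -0.972], [-1.0, 0.0, -0.0]] F [0.71 0.28 0.65] T [ 0.01  -0.062 -0.002]
jaw yaw -13.47
shift mm [ 31.  132.2 143. ]
yaw change 135.0 -> turn about tool x -2.356
yaw change -45.0 -> turn about tool x 0.786
```

>>> play_rows:
  plan:
    - [0,132,143,0.786,-1]
    - [0,132,143,0.786,-1]
    - [30,132,143,0.786,-1]
    - [30,132,143,0.786,-1]
    - [30,132,143,0.786,-1]
    - [30,132,143,0.786,-1]

```text
time: 1.85
tool_pos: [0.525, -0.0076, 0.2015]
tool_rot: [0.195, 0.68, 0.195, -0.68]
contact_force: [0.4, -0.8, -0.2]
gripper_width: 1.002
```

```bash
python3 go.py .5247 -.0108 .125 31.5
python3 - <<'E'
from h import *
from plant import manip
f=manip.grab_frame("top"); crop(f,222,150,100,75,8,"pics/t2.png")
f=manip.grab_frame("side"); crop(f,205,140,90,75,8,"pics/s2.png")
E
python3 -c "
import cv2,numpy as np
a=[cv2.resize(cv2.imread(f'pics/{n}2.png'),(400,300) if 0 else (400,330)) for n in 'ts']
cv2.imwrite('pics/ts2.png',np.hstack(a))"
```

```text
t 1.85 q [-0.156 -0.169  1.875  0.     1.435  0.856] p [ 0.525  -0.0076  0.2015] w 1.002
M cols [[0.0, 0.53, -0.848], [0.0, -0.848, -0.53], [-1.0, -0.0, -0.0]] F [ 0.42 -0.78 -0.19] T [ 0.026 -0.008  0.004]
jaw yaw -58.0
shift mm [76.5  2.5  1.9]
yaw change 179.5 -> turn about tool x -3.133
yaw change -0.5 -> turn about tool x 0.009
```

View pics/s2.png

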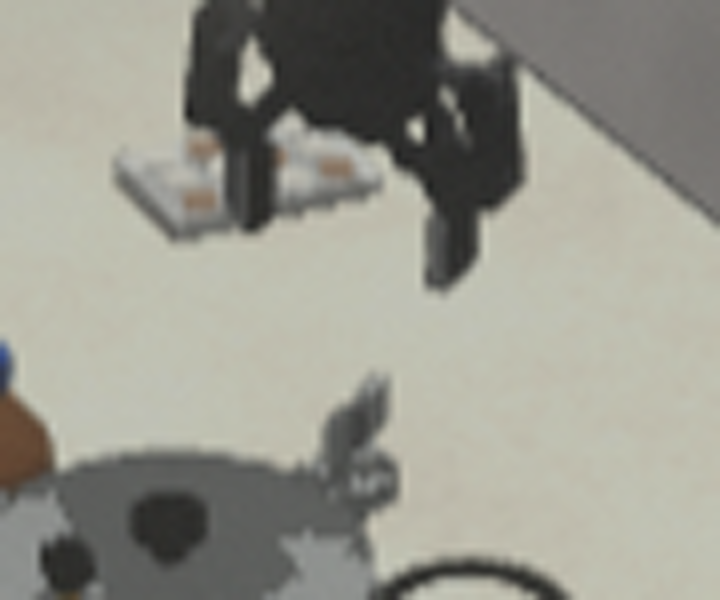

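Run:
```python
from h import *
import pickle
f=pickle.load(open("side.pkl","rb"))
for P in([.525,-.0076,.2145],[.525,-.0076,.2015],[.5247,-.0108,.148],[.5247,-.0158,.148]):
    u=proj(f,P)[0]; print(P,u.round(2),"crop",((u-[205,140])*8+3.5).round(0))
f=pickle.load(open("top.pkl","rb"))
for P in([.525,-.0076,.2145],[.5247,-.0108,.148]): print(proj(f,P).round(1))
```

```text
[0.525, -0.0076, 0.2145] [248.15 171.52] crop [349. 256.]
[0.525, -0.0076, 0.2015] [248.1  174.86] crop [348. 282.]
[0.5247, -0.0108, 0.148] [248.23 188.73] crop [349. 393.]
[0.5247, -0.0158, 0.148] [248.92 189.43] crop [355. 399.]
[[262.2 181.8]]
[[263.2 186.2]]
```

>>> play_rows:
  plan:
    - [0,2.5,2,0,-1]
    - [30,2.5,2,0,-1]
    - [30,2.5,2,0,-1]

```text
time: 2.33
tool_pos: [0.523, -0.0109, 0.1691]
tool_rot: [-0.194, -0.678, -0.195, 0.681]
contact_force: [0.3, -1.0, 0.5]
gripper_width: 1.001
```

```bash
python3 go.py .5247 -.0108 .125 31.5
python3 - <<'E'
from h import *
from plant import manip
f=manip.grab_frame("side"); crop(f,215,150,70,60,10,"pics/s3.png")
E
```

```text
t 2.325 q [-0.163 -0.143  1.908 -0.     1.382  0.851] p [ 0.523  -0.0109  0.1691] w 1.001
M cols [[-0.005, 0.529, -0.849], [0.001, -0.849, -0.529], [-1.0, -0.003, 0.004]] F [ 0.33 -1.03  0.55] T [ 0.004 -0.008  0.006]
jaw yaw -58.09
shift mm [44.1  1.  -1.6]
yaw change 179.6 -> turn about tool x -3.134
yaw change -0.4 -> turn about tool x 0.007
```

View pics/s3.png

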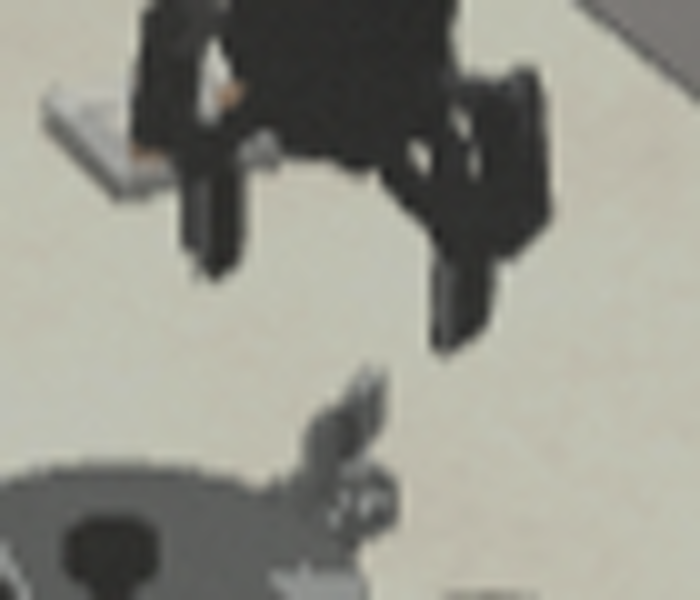

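>>> play_rows:
  plan:
    - [20,1.2,0,0.007,-1]
    - [40,1.2,0,0.007,-1]
    - [45,1.2,0,0.007,0.2]
    - [45,1.2,0,0.007,0.6]
    - [45,1.2,0,0.007,0.6]
    - [45,1.2,0,0.007,0.6]

```text
time: 3.12
tool_pos: [0.526, -0.0125, 0.1271]
tool_rot: [0.192, 0.681, 0.191, -0.68]
contact_force: [-0.1, -1.0, -0.0]
gripper_width: 0.201
```

```bash
python3 go.py .5255 -.0117 .126 31.5
python3 - <<'E'
from h import *
from plant import manip
f=manip.grab_frame("side"); crop(f,220,160,60,50,12,"pics/s4.png")
E
```

```text
t 3.125 q [-0.165 -0.097  1.94   0.     1.298  0.857] p [ 0.526  -0.0125  0.1271] w 0.201
M cols [[0.001, 0.522, -0.853], [-0.0, -0.853, -0.522], [-1.0, 0.001, -0.001]] F [-0.07 -0.99 -0.03] T [-0.05   0.045 -0.   ]
jaw yaw -58.56
shift mm [ 1.1 -1.  -0. ]
yaw change -179.9 -> turn about tool x 3.141
yaw change 0.1 -> turn about tool x -0.001
```

View pics/s4.png

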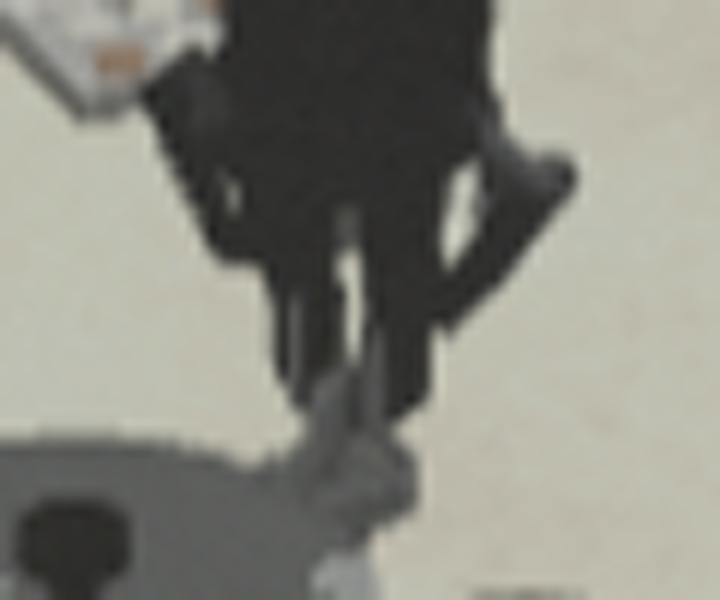

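The fingers straddle the wings at about (350,370) without touching them. Closing now.

>>> play_rows:
  plan:
    - [0,0,0,0,0.75]
    - [0,0,0,0,1]
    - [0,0,0,0,1]
    - [0,0,0,0,1]

```text
time: 3.68
tool_pos: [0.5267, -0.014, 0.1272]
tool_rot: [0.193, 0.682, 0.19, -0.68]
contact_force: [3.4, -5.4, 0.5]
gripper_width: 0.073
```

```bash
cat >> go.py <<'E'
c,sn=np.cos(np.radians(12)),np.sin(np.radians(12)); V=np.array([[c,sn,0],[-sn,c,0],[0,0,1]])
print("F vessel(out,tang,up)",(V@s["contact_force"]).round(1),"F tool",(M.T@s["contact_force"]).round(1)," 1mm out = tool yz",(M.T@V.T[:,0]).round(2)[1:])
E
python3 go.py
```

```text
t 3.675 q [-0.166 -0.097  1.939 -0.003  1.295  0.857] p [ 0.5267 -0.014   0.1272] w 0.073
M cols [[0.004, 0.521, -0.853], [-0.003, -0.853, -0.521], [-1.0, 0.005, -0.001]] F [ 3.44 -5.43  0.51] T [-0.821 -0.538 -0.11 ]
jaw yaw -58.59
F vessel(out,tang,up) [ 2.2 -6.   0.5] F tool [-0.5  6.4 -0.1]  1mm out = tool yz [ 0.33 -0.94]
```

>>> play_rows:
  plan:
    - [0,1.7,0,0,1]
    - [0,1.7,0,0,1]
    - [0,1.7,0,0,1]

```text
time: 4.05
tool_pos: [0.5268, -0.0141, 0.1271]
tool_rot: [0.192, 0.681, 0.191, -0.68]
contact_force: [0.5, -2.1, 3.8]
gripper_width: 0.076
```

```bash
python3 go.py
```

```text
t 4.05 q [-0.168 -0.095  1.938 -0.     1.298  0.854] p [ 0.5268 -0.0141  0.1271] w 0.076
M cols [[0.001, 0.522, -0.853], [-0.001, -0.853, -0.522], [-1.0, 0.001, -0.001]] F [ 0.51 -2.11  3.8 ] T [-0.325 -0.066 -0.07 ]
jaw yaw -58.56
F vessel(out,tang,up) [ 0.1 -2.2  3.8] F tool [-3.8  2.1  0.7]  1mm out = tool yz [ 0.33 -0.94]
```

>>> play_rows:
  plan:
    - [-0.2,0,0,-0.15,1]
    - [-0.5,0,0,-0.33,1]
    - [-0.75,0,0,-0.51,1]
    - [-1.0,0,0,-0.69,1]
    - [-1.25,0,0,-0.87,1]
    - [-1.5,0,0,-1.05,1]
    - [-1.5,0,0,-1.05,1]

```text
time: 4.92
tool_pos: [0.5258, -0.0136, 0.128]
tool_rot: [0.506, 0.493, 0.507, -0.494]
contact_force: [-1.9, 0.1, 4.6]
gripper_width: 0.076
```

```bash
python3 go.py
```

```text
t 4.925 q [-0.167 -0.097  1.937  0.     1.302 -0.194] p [ 0.5258 -0.0136  0.128 ] w 0.076
M cols [[-0.001, 1.0, 0.027], [0.0, 0.027, -1.0], [-1.0, -0.001, -0.0]] F [-1.87  0.13  4.56] T [-0.127  0.523  0.149]
jaw yaw 1.52
F vessel(out,tang,up) [-1.8  0.5  4.6] F tool [-4.6 -1.9 -0.2]  1mm out = tool yz [ 0.98 -0.18]
```

>>> play_rows:
  plan:
    - [0,1,-0.2,0,1]
    - [0,2,-0.4,0,1]
    - [0,3,-0.5,0,1]
    - [0,3,-0.5,0,1]

```text
time: 5.42
tool_pos: [0.5268, -0.0134, 0.1279]
tool_rot: [0.505, 0.492, 0.508, -0.496]
contact_force: [-10.6, -1.8, 11.1]
gripper_width: 0.076
```

```bash
python3 go.py
```

```text
t 5.425 q [-0.166 -0.09   1.931 -0.002  1.308 -0.191] p [ 0.5268 -0.0134  0.1279] w 0.076
M cols [[-0.008, 1.0, 0.025], [-0.001, 0.025, -1.0], [-1.0, -0.008, 0.0]] F [-10.59  -1.81  11.12] T [-0.304  1.908  0.121]
jaw yaw 1.46
F vessel(out,tang,up) [-10.7   0.4  11.1] F tool [-11.  -10.7   1.5]  1mm out = tool yz [ 0.98 -0.18]
```

>>> play_rows:
  plan:
    - [0,-1.5,0.2,0,1]
    - [-0.2,-3.3,0.5,-0.15,1]
    - [-0.6,-3.3,0.5,-0.33,1]
    - [-0.9,-3.3,0.5,-0.51,1]
    - [-1.2,-3.3,0.5,-0.69,1]
    - [-1.5,-3.3,0.5,-0.87,1]
    - [-1.8,-3.3,0.5,-1.05,1]
    - [-1.8,-3.3,0.5,-1.05,1]

```text
time: 6.42
tool_pos: [0.5253, -0.0141, 0.1295]
tool_rot: [0.685, 0.173, 0.686, -0.174]
contact_force: [-3.5, -2.5, 5.3]
gripper_width: 0.074
```

```bash
python3 go.py
```

```text
t 6.425 q [-1.680e-01 -9.900e-02  1.937e+00 -1.000e-03  1.306e+00 -1.242e+00] p [ 0.5253 -0.0141  0.1295] w 0.074
M cols [[-0.002, 0.477, 0.879], [-0.001, 0.879, -0.477], [-1.0, -0.002, -0.002]] F [-3.52 -2.47  5.31] T [-0.473  0.776  0.123]
jaw yaw 61.54
F vessel(out,tang,up) [-4.  -1.7  5.3] F tool [-5.3 -3.9 -1.9]  1mm out = tool yz [0.65 0.76]
```

>>> play_rows:
  plan:
    - [0,0.6,0.7,0,1]
    - [0,1.2,1.4,0,1]
    - [0,1.2,1.4,0,1]

```text
time: 6.8
tool_pos: [0.5256, -0.0141, 0.1295]
tool_rot: [0.683, 0.173, 0.688, -0.175]
contact_force: [-10.5, -3.3, 9.6]
gripper_width: 0.076
```

```bash
python3 go.py
```

```text
t 6.8 q [-0.167 -0.095  1.933 -0.003  1.31  -1.239] p [ 0.5256 -0.0141  0.1295] w 0.076
M cols [[-0.007, 0.477, 0.879], [-0.002, 0.879, -0.477], [-1.0, -0.005, -0.005]] F [-10.46  -3.32   9.59] T [-0.645  1.836  0.075]
jaw yaw 61.49
F vessel(out,tang,up) [-10.9  -1.1   9.6] F tool [-9.5 -8.  -7.7]  1mm out = tool yz [0.65 0.76]
```

>>> play_rows:
  plan:
    - [0,-0.9,-1.0,0,1]
    - [-0.2,-1.8,-2.1,-0.15,1]
    - [-0.5,-1.8,-2.1,-0.33,1]
    - [-0.8,-1.8,-2.1,-0.51,1]
    - [-1.1,-1.8,-2.1,-0.69,1]
    - [-1.4,-1.8,-2.1,-0.87,1]
    - [-1.7,-1.8,-2.1,-1.05,1]
    - [-1.7,-1.8,-2.1,-1.05,1]

```text
time: 7.8
tool_pos: [0.5253, -0.0153, 0.1312]
tool_rot: [0.68, -0.194, 0.68, 0.192]
contact_force: [-1.6, -5.5, 2.8]
gripper_width: 0.074
```

```bash
python3 go.py
```

```text
t 7.8 q [-0.169 -0.103  1.937 -0.003  1.306 -2.292] p [ 0.5253 -0.0153  0.1312] w 0.074
M cols [[0.0, -0.525, 0.851], [-0.003, 0.851, 0.525], [-1.0, -0.003, -0.001]] F [-1.62 -5.53  2.78] T [-1.023  0.174  0.017]
jaw yaw 121.68
F vessel(out,tang,up) [-2.7 -5.1  2.8] F tool [-2.8 -3.9 -4.3]  1mm out = tool yz [-0.34  0.94]
```

>>> play_rows:
  plan:
    - [0,-1.2,0.6,0,1]
    - [0,-1.6,1.6,0,1]
    - [0,-1.6,1.6,0,1]

```text
time: 8.18
tool_pos: [0.5257, -0.0154, 0.1312]
tool_rot: [0.678, -0.193, 0.682, 0.193]
contact_force: [-8.1, -3.9, 8.1]
gripper_width: 0.076
```

```bash
python3 go.py
```

```text
t 8.175 q [-0.169 -0.098  1.933 -0.003  1.311 -2.292] p [ 0.5257 -0.0154  0.1312] w 0.076
M cols [[-0.005, -0.525, 0.851], [-0.002, 0.851, 0.525], [-1.0, 0.001, -0.005]] F [-8.11 -3.92  8.12] T [-0.867  1.431  0.081]
jaw yaw 121.64
F vessel(out,tang,up) [-8.7 -2.2  8.1] F tool [-8.1  0.9 -9. ]  1mm out = tool yz [-0.34  0.94]
```

>>> play_rows:
  plan:
    - [0,0.2,-1.9,0,1]
    - [0,0.2,-1.9,0,-1]
    - [0,0.2,-1.9,0,-1]
    - [0,0.2,-1.9,0,-1]
    - [0,0.2,-1.9,0,-1]
    - [0,0.2,-1.9,0.15,-1]
    - [0,0.2,-1.9,0.33,-1]
    - [0,0.2,-1.9,0.51,-1]

```text
time: 9.18
tool_pos: [0.5256, -0.0154, 0.1312]
tool_rot: [0.707, -0.014, 0.707, 0.015]
contact_force: [0.0, -0.2, 0.0]
gripper_width: 1.002
```

```bash
python3 go.py .526 -.0147 .131 31.5
```

```text
t 9.175 q [-0.171 -0.102  1.936  0.     1.307 -1.783] p [ 0.5256 -0.0154  0.1312] w 1.002
M cols [[0.0, -0.041, 0.999], [0.0, 0.999, 0.041], [-1.0, 0.0, 0.0]] F [ 0.02 -0.2   0.03] T [ 0.032  0.    -0.001]
jaw yaw 92.35
shift mm [0.2 0.7 0.4]
yaw change 29.2 -> turn about tool x -0.509
yaw change -150.8 -> turn about tool x 2.633
F vessel(out,tang,up) [-0.  -0.2  0. ] F tool [-0.  -0.2  0. ]  1mm out = tool yz [0.17 0.99]
```

>>> play_rows:
  plan:
    - [0,0.7,0.4,0.18,-1]
    - [0,0.7,0.4,0.36,-1]
    - [0,0.7,0.4,0.54,-1]
    - [0,0.7,0.4,0.72,-1]
    - [0,0.7,0.4,0.9,-1]
    - [0,0.7,0.4,1.08,-1]
    - [0,0.7,0.4,1.26,-1]
    - [0,0.7,0.4,1.44,-1]

```text
time: 10.18
tool_pos: [0.526, -0.0147, 0.1313]
tool_rot: [0.541, 0.455, 0.541, -0.455]
contact_force: [0.0, 0.7, 0.5]
gripper_width: 0.998
```

>>> play_rows:
  plan:
    - [0,0,0,0.18,-1]
    - [0,0,0,0.36,-1]
    - [0,0,0,0.54,-1]
    - [0,0,0,0.72,-1]
    - [0,0,0,0.9,-1]
    - [0,0,0,1.08,-0.3]
    - [0,0,0,1.19,0.3]
    - [0,0,0,1.19,0.6]

```text
time: 11.18
tool_pos: [0.526, -0.0147, 0.1313]
tool_rot: [0.195, 0.68, 0.195, -0.68]
contact_force: [0.2, -0.1, 0.2]
gripper_width: 0.376
```

>>> play_rows:
  plan:
    - [0,0,0,0,0.8]
    - [0,0,0,0,1]
    - [0,0,0,0,1]
    - [0,0,0,0,1]

```text
time: 11.68
tool_pos: [0.5261, -0.0149, 0.1314]
tool_rot: [0.195, 0.68, 0.195, -0.68]
contact_force: [0.3, -3.2, 0.7]
gripper_width: 0.074
```

```bash
python3 go.py .526 -.0147 .131 31.5
```

```text
t 11.675 q [-0.17  -0.101  1.935 -0.     1.307  0.842] p [ 0.5261 -0.0149  0.1314] w 0.074
M cols [[0.0, 0.53, -0.848], [-0.0, -0.848, -0.53], [-1.0, 0.0, -0.0]] F [ 0.33 -3.16  0.73] T [-0.221 -0.06  -0.042]
jaw yaw -57.98
shift mm [ 0.4 -0.2 -0. ]
yaw change 179.5 -> turn about tool x -3.132
yaw change -0.5 -> turn about tool x 0.009
F vessel(out,tang,up) [-0.3 -3.2  0.7] F tool [-0.7  2.9  1.4]  1mm out = tool yz [ 0.34 -0.94]
```

>>> play_rows:
  plan:
    - [-0.2,0.4,0,-0.17,1]
    - [-0.5,0.5,0,-0.35,1]
    - [-0.75,0.5,0,-0.53,1]
    - [-1.0,0.5,0,-0.71,1]
    - [-1.25,0.5,0,-0.89,1]
    - [-1.5,0.5,0,-1.05,1]
    - [-1.5,0.5,0,-1.05,1]

```text
time: 12.55
tool_pos: [0.5263, -0.0151, 0.1328]
tool_rot: [0.509, 0.491, 0.509, -0.491]
contact_force: [0.7, -0.9, 0.4]
gripper_width: 0.077
```

>>> play_rows:
  plan:
    - [0,1,-0.2,0,1]
    - [0,2,-0.4,0,1]
    - [0,2,-0.4,0,1]

```text
time: 12.92
tool_pos: [0.5268, -0.015, 0.1327]
tool_rot: [0.508, 0.489, 0.51, -0.492]
contact_force: [-5.7, -2.4, 4.9]
gripper_width: 0.075
```

```bash
python3 go.py
```

```text
t 12.925 q [-0.169 -0.097  1.93  -0.002  1.313 -0.205] p [ 0.5268 -0.015   0.1327] w 0.075
M cols [[-0.004, 0.999, 0.037], [-0.001, 0.037, -0.999], [-1.0, -0.004, 0.001]] F [-5.74 -2.38  4.91] T [-0.269  1.227  0.134]
jaw yaw 2.12
F vessel(out,tang,up) [-6.1 -1.1  4.9] F tool [-4.9 -5.8  2.2]  1mm out = tool yz [ 0.99 -0.17]
```

>>> play_rows:
  plan:
    - [0,-1,0.2,0,1]
    - [-0.2,-2,0.4,-0.17,1]
    - [-0.5,-2,0.4,-0.35,1]
    - [-0.75,-2,0.4,-0.53,1]
    - [-1.0,-2,0.4,-0.71,1]
    - [-1.25,-2,0.4,-0.89,1]
    - [-1.5,-2,0.4,-1.05,1]
    - [-1.5,-2,0.4,-1.05,1]

```text
time: 13.92
tool_pos: [0.5265, -0.015, 0.1343]
tool_rot: [0.687, 0.17, 0.686, -0.17]
contact_force: [0.2, -0.0, 0.6]
gripper_width: 0.077
```

>>> play_rows:
  plan:
    - [0,0.6,0.7,0,1]
    - [0,1.3,1.5,0,1]
    - [0,1.3,1.5,0,1]

```text
time: 14.3
tool_pos: [0.5272, -0.0148, 0.1342]
tool_rot: [0.685, 0.169, 0.688, -0.17]
contact_force: [-5.7, -1.2, 4.3]
gripper_width: 0.073
```

```bash
python3 go.py
```

```text
t 14.3 q [-1.690e-01 -9.900e-02  1.928e+00 -1.000e-03  1.315e+00 -1.255e+00] p [ 0.5272 -0.0148  0.1342] w 0.073
M cols [[-0.003, 0.465, 0.885], [-0.0, 0.885, -0.465], [-1.0, -0.002, -0.003]] F [-5.68 -1.19  4.3 ] T [-0.257  1.251  0.052]
jaw yaw 62.27
F vessel(out,tang,up) [-5.8  0.   4.3] F tool [-4.3 -3.7 -4.5]  1mm out = tool yz [0.64 0.77]
```

>>> play_rows:
  plan:
    - [0,0.4,0.5,0,1]
    - [0,0.7,0.9,0,1]
    - [0,0.7,0.9,0,1]

```text
time: 14.68
tool_pos: [0.5276, -0.0148, 0.1342]
tool_rot: [0.685, 0.169, 0.688, -0.17]
contact_force: [-8.3, -1.6, 5.8]
gripper_width: 0.076
```

>>> play_rows:
  plan:
    - [0,-1.0,-1.2,0,1]
    - [-0.2,-2,-2.4,-0.17,1]
    - [-0.5,-2,-2.4,-0.35,1]
    - [-0.75,-2,-2.4,-0.53,1]
    - [-1.0,-2,-2.4,-0.71,1]
    - [-1.25,-2,-2.4,-0.89,1]
    - [-1.5,-2,-2.4,-1.05,1]
    - [-1.5,-2,-2.4,-1.05,1]

```text
time: 15.68
tool_pos: [0.5264, -0.0149, 0.1358]
tool_rot: [0.679, -0.197, 0.679, 0.197]
contact_force: [-0.6, 1.3, 1.7]
gripper_width: 0.074
```

>>> play_rows:
  plan:
    - [0,-0.3,0.9,0,1]
    - [0,-0.7,1.9,0,1]
    - [0,-0.7,1.9,0,1]

```text
time: 16.05
tool_pos: [0.5276, -0.0146, 0.1357]
tool_rot: [0.678, -0.197, 0.68, 0.198]
contact_force: [-4.7, 0.8, 4.3]
gripper_width: 0.075
```

```bash
python3 go.py
```

```text
t 16.05 q [-0.169 -0.1    1.927 -0.     1.317 -2.305] p [ 0.5276 -0.0146  0.1357] w 0.075
M cols [[-0.002, -0.536, 0.844], [0.0, 0.844, 0.536], [-1.0, 0.001, -0.002]] F [-4.73  0.77  4.28] T [-0.014  1.175  0.082]
jaw yaw 122.43
F vessel(out,tang,up) [-4.5  1.7  4.3] F tool [-4.3  3.2 -3.6]  1mm out = tool yz [-0.35  0.94]
```

>>> play_rows:
  plan:
    - [0,-0.2,0.7,0,1]
    - [0,-0.5,1.4,0,1]
    - [0,-0.5,1.4,0,1]

```text
time: 16.42
tool_pos: [0.5285, -0.0144, 0.1356]
tool_rot: [0.678, -0.197, 0.68, 0.198]
contact_force: [-5.5, 0.4, 5.5]
gripper_width: 0.073
```

>>> play_rows:
  plan:
    - [0,-0.3,0.9,0,1]
    - [0,-0.7,1.9,0,1]
    - [0,-0.7,1.9,0,1]

```text
time: 16.8
tool_pos: [0.5298, -0.0142, 0.1355]
tool_rot: [0.677, -0.197, 0.681, 0.198]
contact_force: [-8.6, -0.4, 6.9]
gripper_width: 0.075
```

>>> play_rows:
  plan:
    - [0,0,0,0,0.2]
    - [0,0,0,0,0.2]
    - [0,0,0,0,0.2]
    - [-40,0,0,0,0.2]
    - [-40,0,0,0,0.2]
    - [-40,0,0,0,0.2]

```text
time: 17.55
tool_pos: [0.5317, -0.014, 0.1756]
tool_rot: [0.679, -0.198, 0.679, 0.198]
contact_force: [-0.1, 0.0, 0.8]
gripper_width: 0.4
```

```bash
cat > rz.py <<'E'
# vessel cylindrical helper: rz.py r z -> tool shift to (r along vessel x at tang 0)
import sys
from h import *
from plant import manip
a=np.radians(12); s=manip.state(); M=rot(s["tool_rot"]); p=s["tool_pos"]
hub=np.array([.526,-.0147]); u=np.array([np.cos(a),np.sin(a)]); t=np.array([-u[1],u[0]])
d=p[:2]-hub; print("t",s["time"],"r",round(102+1000*d@u,1),"tang",round(1000*d@t,1),"z",round(p[2]*1000,1),"yaw",np.degrees(np.arctan2(M[1,1],M[0,1])).round(1),"w",round(s["gripper_width"],3))
F=s["contact_force"]; print("F out,tang,up",np.r_[F[:2]@u,F[:2]@t,F[2]].round(1),"q6",s["joint_pos"][5].round(2))
if len(sys.argv)>2:
    r,z=map(float,sys.argv[1:]); g=np.r_[hub+u*(r-102)/1000,z/1000]; print("shift",(M.T@(g-p)*1000).round(1),"out dir tool",(M.T@np.r_[u,0]).round(3))
    print("turn to yaw 102:",np.round(-np.radians(102-np.degrees(np.arctan2(M[1,1],M[0,1]))),3))
E
python3 rz.py 58 180
python3 - <<'E'
from h import *
from plant import manip
f=manip.grab_frame("side"); crop(f,220,160,60,50,12,"pics/s5.png")
E
```

```text
t 17.55 r 107.8 tang -0.5 z 175.6 yaw 122.5 w 0.4
F out,tang,up [-0.   0.   0.8] q6 -2.3
shift [ -4.4  17.9 -46.4] out dir tool [ 0.    -0.35   0.937]
turn to yaw 102: 0.358
```

View pics/s5.png

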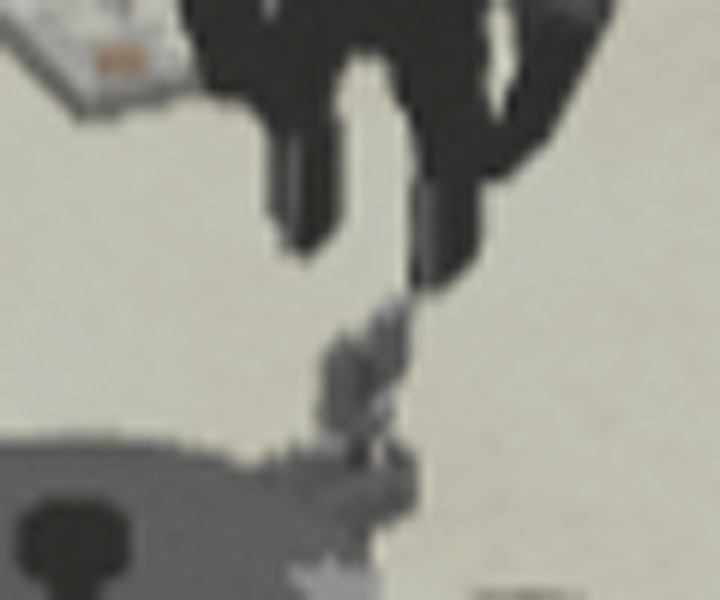

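>>> play_rows:
  plan:
    - [-5,18,-46,0.18,0.2]
    - [-5,18,-46,0.358,1]
    - [-5,18,-46,0.358,1]
    - [10,18,-46,0.358,1]
    - [30,18,-46,0.358,1]
    - [40,18,-46,0.358,1]
    - [40,18,-46,0.358,1]

```text
time: 18.48
tool_pos: [0.4824, -0.0233, 0.1342]
tool_rot: [0.702, -0.074, 0.704, 0.074]
contact_force: [-0.3, 0.0, 0.1]
gripper_width: 0.001
```

```bash
python3 rz.py 72 135
```

```text
t 18.475 r 57.6 tang 0.7 z 134.2 yaw 102.0 w 0.001
F out,tang,up [-0.3  0.1  0.1] q6 -1.98
shift [-0.9 -0.7 14.4] out dir tool [-0.003 -0.001  1.   ]
turn to yaw 102: 0.001
```

>>> play_rows:
  plan:
    - [0,-0.7,8,0,1]
    - [0,-0.7,12,0,1]
    - [0,-0.7,14,0,1]
    - [0,-0.7,15,0,1]
    - [0,-0.7,16,0,1]
    - [0,-0.7,16,0,1]

```text
time: 19.23
tool_pos: [0.499, -0.0209, 0.1359]
tool_rot: [0.703, -0.074, 0.703, 0.074]
contact_force: [-1.2, -1.2, 1.3]
gripper_width: -0.002
```

```bash
python3 rz.py
```

```text
t 19.225 r 74.3 tang -0.5 z 135.9 yaw 102.0 w -0.002
F out,tang,up [-1.4 -0.9  1.3] q6 -1.97
```

>>> play_rows:
  plan:
    - [0,0,1,0,1]
    - [0,0,2,0,1]
    - [0,0,2,0,1]

```text
time: 19.6
tool_pos: [0.501, -0.0204, 0.1358]
tool_rot: [0.703, -0.074, 0.703, 0.074]
contact_force: [-1.8, -0.8, 1.4]
gripper_width: -0.001
```

>>> play_rows:
  plan:
    - [0,0,1,0,1]
    - [0,0,2,0,1]
    - [0,0,2,0,1]

```text
time: 19.98
tool_pos: [0.503, -0.02, 0.1358]
tool_rot: [0.703, -0.074, 0.703, 0.074]
contact_force: [-1.4, -0.3, 1.7]
gripper_width: 0.001
```

```bash
python3 rz.py
```

```text
t 19.975 r 78.4 tang -0.4 z 135.8 yaw 102.0 w 0.001
F out,tang,up [-1.5  0.   1.7] q6 -1.97
```

The bolt is free: resistance stays at about 1.5 N, which is the hinge friction alone. Swinging it out.

>>> play_rows:
  plan:
    - [4,0,8,0,1]
    - [8.5,0,16,0,1]
    - [9.5,0,25,0,1]
    - [11,0,34,0,1]
    - [14,0,42,0,1]
    - [18,0,50,0,1]
    - [18,0,50,0,1]

```text
time: 20.85
tool_pos: [0.5524, -0.0095, 0.1175]
tool_rot: [0.703, -0.074, 0.703, 0.074]
contact_force: [-0.4, -0.1, -0.3]
gripper_width: -0.001
```

```bash
python3 rz.py 144 108
```

```text
t 20.85 r 128.9 tang -0.4 z 117.5 yaw 102.0 w -0.001
F out,tang,up [-0.4  0.  -0.3] q6 -1.93
shift [ 9.5  0.4 15.1] out dir tool [0. 0. 1.]
turn to yaw 102: -0.0
```

>>> play_rows:
  plan:
    - [5,0,8,0,1]
    - [10,0,15,0,1]
    - [16,0,22,0,1]
    - [23,0,28,0,1]
    - [30,0,34,0,1]
    - [38,0,39,0,1]
    - [38,0,39,0,1]

```text
time: 21.72
tool_pos: [0.5897, -0.0014, 0.0787]
tool_rot: [0.703, -0.074, 0.704, 0.074]
contact_force: [0.2, 0.2, 0.1]
gripper_width: 0.001
```

```bash
python3 rz.py 174 68;python3 - <<'E'
from h import *
from plant import manip
f=manip.grab_frame("side"); crop(f,215,160,80,66,9,"pics/s6.png")
E
```

```text
t 21.725 r 167.1 tang -0.2 z 78.7 yaw 102.0 w 0.001
F out,tang,up [0.2 0.2 0.1] q6 -1.91
shift [10.7  0.2  6.9] out dir tool [-0.001  0.     1.   ]
turn to yaw 102: -0.0
```

View pics/s6.png

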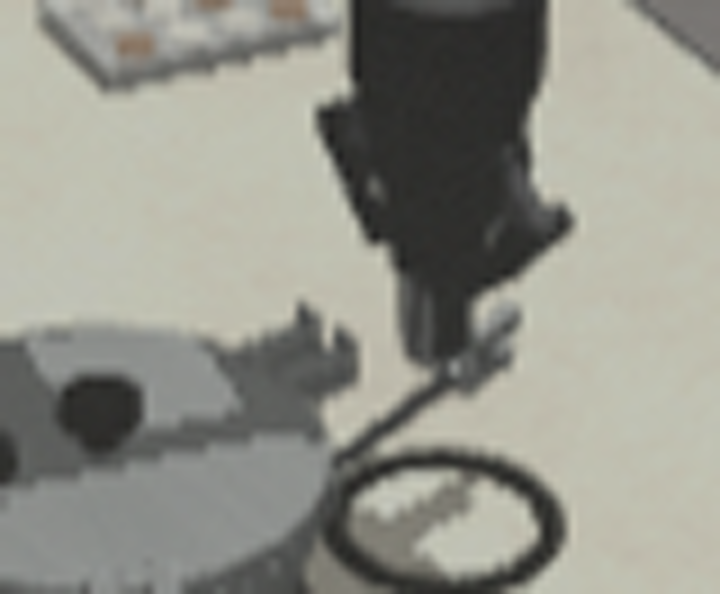

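The bolt is at roughly 1.1 rad, with the fingers resting on it near (440,355). The ring below it is untouched. Pushing it further down.

>>> play_rows:
  plan:
    - [4,0,2,0,1]
    - [8,0,4,0,1]
    - [12,0,5,0,1]
    - [15,0,5,0,1]
    - [18,0,5,0,1]
    - [18,0,5,0,1]

```text
time: 22.52
tool_pos: [0.5948, -0.0005, 0.0616]
tool_rot: [0.703, -0.074, 0.703, 0.074]
contact_force: [-0.1, -0.6, 0.7]
gripper_width: 0.005
```

```bash
python3 rz.py
```

```text
t 22.525 r 172.2 tang -0.4 z 61.6 yaw 102.0 w 0.005
F out,tang,up [-0.2 -0.5  0.7] q6 -1.91
```

>>> play_rows:
  plan:
    - [-10,0,-2,0,1]
    - [-40,0,-2,0,1]
    - [-90,0,-2,0,1]
    - [-140,0,-2,0,1]
    - [-160,0,-2,0,1]
    - [-160,0,-2,0,1]

```text
time: 23.28
tool_pos: [0.5937, -0.0011, 0.2238]
tool_rot: [0.705, -0.074, 0.702, 0.074]
contact_force: [-0.3, -0.7, 0.0]
gripper_width: 0.003
```

```bash
python3 rz.py;python3 - <<'E'
from h import *
from plant import manip
f=manip.grab_frame("side"); crop(f,205,160,100,83,8,"pics/s7.png")
w=cloud(f); a=np.radians(12); u=np.array([np.cos(a),np.sin(a)]); t=np.array([-u[1],u[0]])
d=w[...,:2]-[.526,-.0147]; r=102+1000*d@u; tg=1000*d@t; z=1000*w[...,2]
m=(abs(tg)<22)&(r>125)&(r<225)&(z>20)&(z<130)
for lo in range(125,225,12):
    k=m&(r>=lo)&(r<lo+12)
    if k.any(): print(lo,k.sum(),np.median(z[k]).round(1),z[k].max().round(1))
E
```

```text
t 23.275 r 171.1 tang -0.7 z 223.8 yaw 102.0 w 0.003
F out,tang,up [-0.5 -0.6  0. ] q6 -1.91
125 5 51.2 56.3
137 9 52.7 56.4
149 7 55.7 59.6
161 6 54.4 57.6
173 15 57.9 63.9
185 20 66.6 76.1
197 11 72.8 79.2
209 9 53.3 75.4
```

View pics/s7.png

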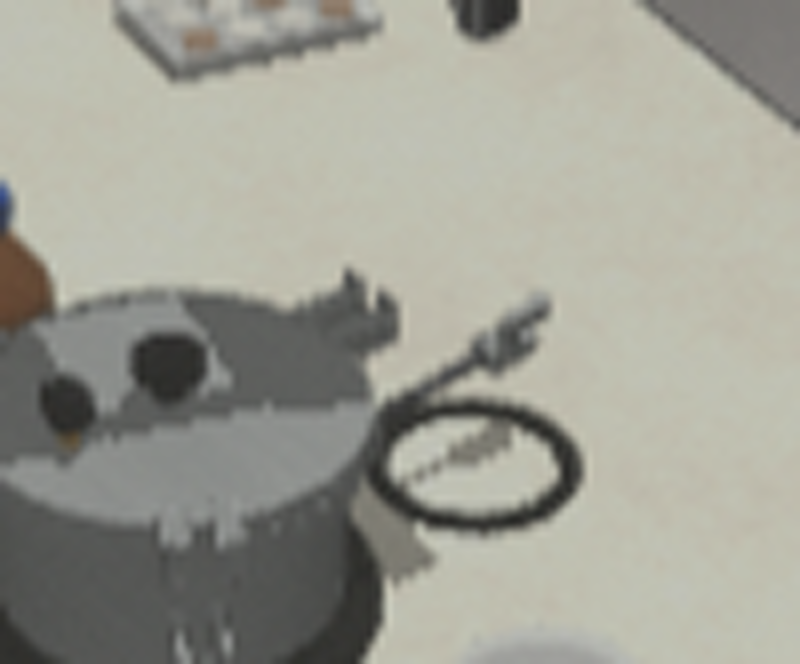

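The bolt shank's top surface runs from 51 mm at r=131 to about 55 mm at r=167, so the bolt stands at about 1.4 rad. The robot is clear, the ring, bottle and plate look in place, and I'm handing in.

```bash
python3 -c "
from plant import manip
print(manip.job_done())"
```

```text
the job is handed in; nothing more can be done
None
```

The bolt is swung out and lies at about 1.4 rad from upright, and I handed the job in at about 23.3 s; it reports no verdict.

- **Unscrewing:** I turned the wing nut counter-clockwise in six steps of about a sixth of a turn, regripping once, and tugged gently outward after each step. The first five tugs caught. At the wrist they peaked at about 11 N outward, which I judged safe against the 15 N limit; the force on the lip itself can't be measured directly.
- **Coming free:** After the sixth step the nut was raised about 9 mm and the tug was unclear: about 3.4 mm of outward movement, but force rising to 8.6 N. I let go and pushed with closed fingers instead. The resistance stayed at about 1.5 N, hinge friction only, so the bolt was free and I stopped unscrewing.
- **Swinging out:** I pushed it out and down at a planned rate of about 0.8 rad/s, then lifted clear.

**Last checks:**
- Side-camera depth put the shank's top at about 51 mm near the hinge and 55 mm further out, which gives the 1.4 rad.
- The gripper was about 220 mm up with force readings of only about 0.7 N.
- The ring, bottle and plate looked in place in the last side picture. I did not check the tip box, spatula or beaker again, and the dish was only partly in that picture.

The side and top cameras disagreed by up to 10 mm in y at the start. I settled this by centring on the contact forces while gripping.

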